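# Sort the field laboratory's sampling ware after a test run

### The job

Clear up after the test run: lay both reagent discs flat side by side in the shallow steel tray, stand the two specimen pots in the grey rack, one in each bay, and stand the slim reagent bottle in the low round grey plastic holder. Set things down gently rather than dropping them, keep the pots and the bottle upright all the way, and leave the open steel jar and the big white wash bottle where they are.

Things in the scene. Friction and masses are not known exactly. Their poses are not given: they have to be found in the camera images.
- disc_a: one of two identical reagent discs, white plastic: a flat disc 56 mm across and 12 mm thick, a ring of 16 small grey wells on its top, and a round carrying knob 24 mm across standing on its middle, from 12 to 38 mm above the underside (take it by the knob). Origin: centre of the underside; z up. Lies flat. 45 g.
- disc_b: one of two identical reagent discs, white plastic: a flat disc 56 mm across and 12 mm thick, a ring of 16 small grey wells on its top, and a round carrying knob 24 mm across standing on its middle, from 12 to 38 mm above the underside (take it by the knob). Origin: centre of the underside; z up. Lies flat. 45 g.
- pot_a: one of two identical squat specimen pots, closed: clear round body 43 mm across with a paper band, white ridged screw cap 46 mm across (48 mm over its ridges, which are look only) from 37 to 55 mm above the underside, 55 mm tall in all. Origin: centre of the underside; z up. Stands upright. 70 g.
- pot_b: one of two identical squat specimen pots, closed: clear round body 43 mm across with a paper band, white ridged screw cap 46 mm across (48 mm over its ridges, which are look only) from 37 to 55 mm above the underside, 55 mm tall in all. Origin: centre of the underside; z up. Stands upright. 70 g.
- reagent_bottle: slim white reagent bottle, closed: round body 34 mm across up to 62 mm, shoulder, and a cap 21 mm across up to 87 mm above the underside. Origin: centre of the underside; z up. Stands upright. 70 g.
- disc_tray: shallow bare steel tray without divisions, fixed to the table: outside 100 mm along its own x, 160 mm along its own y, 15 mm high; walls and floor 3 mm, so the inner floor is 94 x 154 mm and 3 mm above the table. Origin: centre of the underside, on the table; z up. Both discs fit side by side, for instance with their centres 38 mm either way from the middle along its y.
- pot_rack: grey plastic rack with two equal square bays side by side, fixed to the table: outside 74 mm along its own x, 144 mm along its own y, 25 mm high; walls, middle divider and floor 4 mm, so each bay is 66 x 66 mm with its floor 4 mm above the table. The bays' centres lie at y = +35 and -35 mm, x = 0. Origin: centre of the underside, on the table; z up. One pot to a bay.
- bottle_stand: grey plastic round open holder (a low cup), fixed to the table: 66 mm across outside, 56 mm across inside, 25 mm high, floor 4 mm above the table. Origin: centre of the underside, on the table; z up.
- steel_jar: bystander: open round stainless steel jar, about 76 mm across and 70 mm tall, loose. Origin: centre of the underside. Leave it where it stands.
- wash_bottle: bystander: white plastic bottle 60 mm across and 130 mm tall with a paper label, loose, full (350 g). Origin: centre of the underside. Leave it where it stands.
Things that resemble listed ones, but are neither listed nor needed, are in the scene too. Leave any green look-alike of the disc_b alone.

How it is judged:
By the outcome, as a careful person would: the job done as asked, in the order asked, and still so for the second after the job is handed in, with the robot touching nothing.
It also fails if it takes over 125 s, if anything falls off the work surface, if the arm or the gripper's body presses on something with over 40 N, if the wrist force passes 120 N, or if a joint passes its speed limit or range.

### The arm

A 6-joint arm with a two-finger parallel gripper is mounted at the origin on the work surface. World frame = base frame: x ahead of the robot, y to its left, z up, the work surface at z = 0. Lengths are in m, angles in rad, forces in N, time in s.
With the tool pointing down it reaches from about 0.375 to 0.9 m from the base axis. Payload 3.1 kg.
Tool frame: the origin (TCP) lies between the finger pads; the fingertips stand 17 mm ahead of it and the grasp point (between the pads) lies 2 mm behind it; z points along the fingers, y is the line along which they close (so a half turn about z gives the same grasp; the last joint's range is limited). The gripper opens to 85 mm and grips with 20 to 120 N. Pads are 22 mm wide; open, the fingers measure 114 mm over their backs; the gripper's body (76 mm by 85 mm) begins 54 mm behind the grasp point. The pads swing forward as they close: fully open they stand 13 mm farther back than shut.
Start: joints at [0.921, 0.527, 1.433, -0, 1.181, -0.178], TCP at [0.283, 0.557, 0.248] pointing down, gripper open.
Joint ranges: [-3.08, 3.08], [-0.75, 2.2], [0.22, 2.44], [-1.43, 4.57], [0, 2.65], [-2.85, 2.85]. Speed limits (rad/s): [2.79, 2.79, 3.14, 3.14, 3.14, 3.14].

### API

Orientations are given as a unit quaternion [x, y, z, w].
In Python, from station import sense, vision, order gives the robot as it stands.
- The arm moves only by the shell command python3 -m crank 'ROWS' [OPENING] [FORCE]. ROWS is JSON, a list of rows, each an object with "dp": the shift along the world's x, y, z in units of 30 mm (1.0 is 30 mm), a list of three; "angular": the turn, a rotation vector about the world's x, y, z in degrees, a list of three. In form: [{"dp": [dx, dy, dz], "angular": [ax, ay, az]}, ...]. A call has 1 to 20 rows; each row shifts and turns the commanded pose from where the row before left it; what a row does not reach is not made up. A row lasts 1/10 s, in which the tool goes at most 50 mm and 8.59 degrees, less where a joint would pass 70% of its speed; a pose out of reach is approached as far as the arm can. A call is refused whole if a number of a shift passes 1 or a number of a turn 8.59, either way. A call with a gripper value outside its range is refused whole. OPENING is the closure, from 0 (fully open) to 1 (shut), set as the call begins (- or left out, the last holds). The fingers move at their own pace and stop on an object; FORCE is the grip in N (left out, the last holds). Time passes only in rows, so rows that do not move let the fingers close. It gives the time, the measured TCP pose, the force, the opening and the grip force at its end, in the units of the state.
- sense(): the state, without advancing time (a new reading comes with each control period).
- vision.snapshot(name): name is "side" or "top" or "wrist"; returns a dict with "image" (480x640x3 uint8, blue, green, red), "range_z" (480x640 float32, m along the optical axis (not along the pixel's ray), 0 where there is no reading), "mtx" (3x3 intrinsics, pixels), "pose" (4x4, takes a point from camera to world coordinates); the wrist camera has in their place "mount" (4x4, takes a point from camera to tool coordinates, whose origin is the TCP and whose axes are the flange's). Camera axes: x right, y down, z forward; pixel columns grow to the right and rows downward; lengths in m; the calibration is good to about 2 mm. A picture is of the moment at which its call begins: read the wrist's pose just before it.
- order.sign_off(): hands the job in; it is judged then, once.
The state is a dict: "t": time; "q": joint angles; "qd": joint speeds; "tau": joint torques, N m; "tcp_pos": TCP position; "tool_rot": TCP orientation; "force": force on the tool from outside, world axes, zero at the start; "ft_torque": the same for the moment, N m; "finger_gap": opening from 0.0 (shut) to 1.0 (fully open); "gripper_force": force on a finger pad.
Only numpy, scipy, OpenCV 4.12 (cv2) and the standard library are available. Lean on these libraries where they do the work, as an engineer would, in place of code of your own. Each camera call takes 0.05 s, during which the arm holds its last target. There are 200 camera calls.

## Working session

There is one attempt and no reset: what is moved stays moved. The work goes in short steps, Python scripts to look and compute and a shell command to move; the robot and the scene stay as the last step left them, time stands still between calls to the robot, and variables do not carry over. Pictures are saved under pics/ and viewed, at most 14 in all, crops included, and the job is handed in when it is done.

```bash
ls; mkdir -p pics
python3 - <<'E'
from station import sense,vision
import cv2,numpy as np
for n in("top","side"):
    s=vision.snapshot(n); cv2.imwrite(f"pics/{n}0.png",s["image"]); np.savez(f"{n}0.npz",**s)
    print(n,s["mtx"].round(1).tolist(),s["pose"].round(3).tolist())
print(sense())
E
```

```text
pics
top [[596.7, 0.0, 308.3], [0.0, 596.7, 233.2], [0.0, 0.0, 1.0]] [[0.032, -0.977, 0.209, 0.298], [-0.999, -0.032, 0.006, 0.015], [0.001, -0.209, -0.978, 1.187], [0.0, 0.0, 0.0, 1.0]]
side [[585.9, 0.0, 308.7], [0.0, 585.9, 238.6], [0.0, 0.0, 1.0]] [[0.992, -0.088, 0.086, 0.412], [-0.123, -0.664, 0.738, -0.826], [-0.008, -0.743, -0.67, 0.818], [0.0, 0.0, 0.0, 1.0]]
{'t': 0.1, 'q': array([ 9.21497446e-01,  5.28346738e-01,  1.43375902e+00, -8.90978544e-06,
        1.18142011e+00, -1.78503941e-01]), 'qd': array([-0.00152195, -0.00155536, -0.00115808,  0.00136117,  0.00011029,
       -0.00022626]), 'tau': array([-8.36478193e-07, -4.43302202e+01, -1.78588861e+01, -2.48131182e-04,
        3.84370724e-03,  1.09461914e-05]), 'tcp_pos': array([0.28310178, 0.55652474, 0.24745253]), 'tool_rot': array([ 2.33227755e-01,  9.72421658e-01, -8.86642982e-04, -3.84982567e-04]), 'force': array([-0.60814663,  0.18723767, -0.29612055]), 'ft_torque': array([-0.01924093, -0.0109036 ,  0.01954539]), 'gripper_force': 0.0, 'finger_gap': 1.000699920058956}
```

View pics/top0.png

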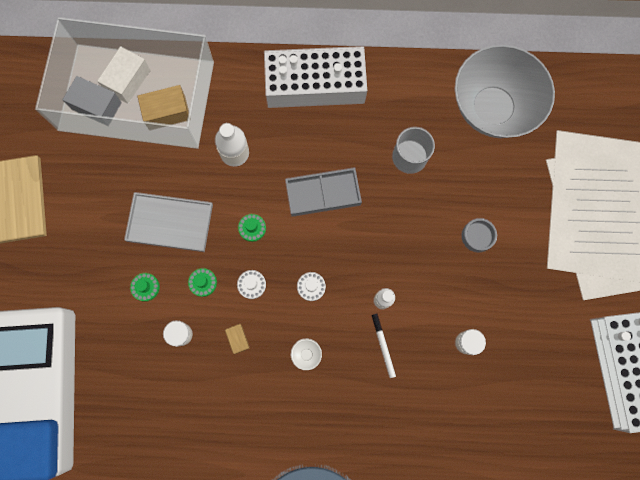

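View pics/side0.png

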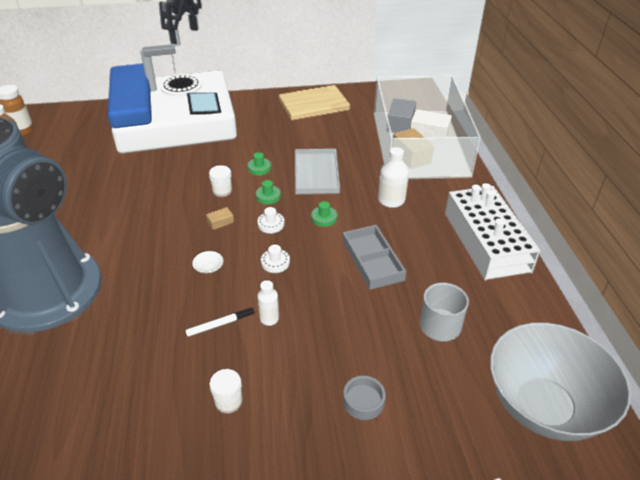

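Top view: the white discs are at (251,284) and (311,287). Things that could be taken for them are the green discs at (252,227), (202,282) and (145,287), and the white dish at (306,354). The pots are at (177,334) and (471,342), the slim bottle at (385,298) (the pen beside it at (384,345) and the big wash bottle at (232,145) are not wanted). The tray is at (169,221), the rack at (323,191) and the stand at (480,235); the jar is at (413,150) and the steel bowl at (505,90).
Side view: discs (270,221) and (275,259), pots (220,181) and (227,391), bottle (268,303), tray (317,171), rack (373,257), stand (364,397).

```bash
cat > h.py <<'E'
import cv2,numpy as np
def ray(s,p,T=None):
    T=s["pose"] if T is None else T
    d=np.linalg.inv(s["mtx"])@np.array([p[0],p[1],1.]); d=T[:3,:3]@d
    return T[:3,3],d/np.linalg.norm(d)
def plane(s,p,z,T=None):
    o,d=ray(s,p,T); return o+d*(z-o[2])/d[2]
def tri(r1,r2):
    (o1,d1),(o2,d2)=r1,r2
    a=np.linalg.lstsq(np.c_[d1,-d2],o2-o1,rcond=None)[0]
    p,q=o1+a[0]*d1,o2+a[1]*d2; return (p+q)/2,np.linalg.norm(p-q)
def cloud(s,T=None):
    T=s["pose"] if T is None else T
    v,u=np.mgrid[:480,:640]; z=s["range_z"]
    c=np.stack([u,v,np.ones_like(u)],-1)@np.linalg.inv(s["mtx"]).T*z[...,None]
    return c@T[:3,:3].T+T[:3,3]
E
python3 - <<'E'
from h import *
t=dict(np.load("top0.npz"));s=dict(np.load("side0.npz"))
ct,cs=cloud(t),cloud(s)
O=dict(disc1=(251,284,270,221,18),disc2=(311,287,275,259,18),pot1=(177,334,220,181,20),pot2=(471,342,227,391,22),bottle=(385,298,268,303,18),stand=(480,235,364,397,24),tray=(169,221,317,171,55),rack=(323,191,373,257,48),g1=(252,227,324,214,16),g2=(202,282,268,192,16),g3=(145,287,259,162,16),dish=(306,354,208,262,20),jar=(413,150,443,311,30),wash=(232,145,393,180,32))
for k,(u,v,us,vs,r) in O.items():
    out=[]
    for c,a,b in((ct,u,v),(cs,us,vs)):
        P=c[b-r:b+r,a-r:a+r].reshape(-1,3); P=P[(P[:,2]>0.006)&(P[:,2]<.2)]
        top=np.percentile(P[:,2],98)
        Q=P[P[:,2]>top-.005]
        (cx,cy),(w,h),an=cv2.minAreaRect((Q[:,:2]*1000).astype(np.float32))
        out.append((round(top*1e3),round(cx),round(cy),round(w),round(h),round(an)))
    print(k,*out)
# rack/tray outline rays at rim height
for k,(x,y,r),z in(("rack",(323,191,50),.025),("tray",(169,221,58),.015)):
    m=((ct[...,2]>.009)&(ct[...,2]<.04)).astype(np.uint8); q=np.zeros_like(m); q[y-r:y+r,x-r:x+r]=m[y-r:y+r,x-r:x+r]
    n,l,st,ce=cv2.connectedComponentsWithStats(q); i=1+st[1:,4].argmax()
    pts=np.argwhere(l==i)[:,::-1]
    W=np.array([plane(t,p,z)[:2]*1000 for p in pts],np.float32); print(k,cv2.minAreaRect(W))
im=t["image"][265:365,225:405]; cv2.imwrite("pics/crop0.png",cv2.resize(im,None,fx=4,fy=4,interpolation=2))
E
```

```text
disc1 (40, 442, 131, 21, 22, 36) (39, 440, 133, 19, 27, 33)
disc2 (41, 442, 12, 22, 21, 2) (40, 441, 13, 23, 22, 60)
pot1 (58, 340, 263, 44, 44, 27) (57, 339, 263, 44, 46, 0)
pot2 (59, 342, -293, 44, 45, 28) (57, 341, -292, 45, 46, 42)
bottle (89, 420, -129, 19, 19, 59) (87, 419, -133, 13, 19, 87)
stand (28, 555, -320, 63, 64, 0) (27, 554, -321, 66, 64, 86)
tray (19, 537, 301, 168, 175, 0) (39, 455, 205, 123, 251, 33)
rack (28, 635, -6, 76, 144, 11) (27, 625, 32, 83, 226, 15)
g1 (40, 557, 137, 22, 22, 59) (39, 557, 138, 27, 23, 64)
g2 (40, 443, 229, 22, 22, 28) (39, 447, 193, 22, 100, 6)
g3 (40, 430, 342, 21, 23, 3) (39, 428, 341, 25, 21, 69)
dish (18, 310, 18, 57, 58, 13) (17, 309, 20, 59, 57, 88)
jar (72, 722, -184, 74, 74, 46) (70, 721, -183, 74, 76, 2)
wash (132, 716, 181, 27, 25, 4) (129, 715, 180, 29, 25, 78)
rack ((633.3668823242188, -5.937767028808594), (78.52790832519531, 143.8304901123047), 11.383766174316406)
tray ((563.0880126953125, 304.2532958984375), (161.4095458984375, 101.54391479492188), 84.15402221679688)
```

View pics/crop0.png

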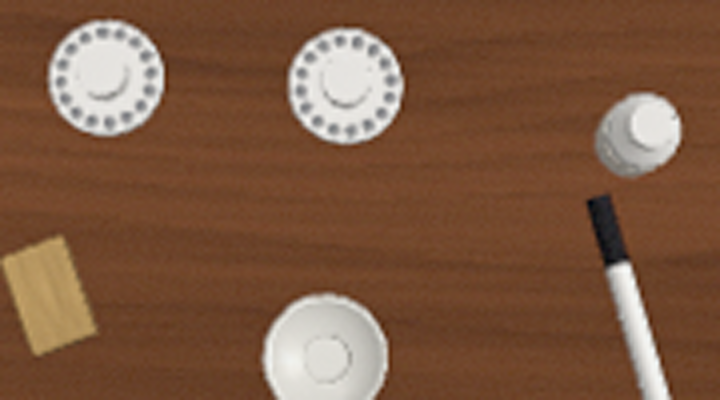

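The crop shows two white discs with rings of wells and knobs at crop (106,77) and (345,85), and the slim bottle at (640,130). The dish at (325,355) is a hollow look-alike and stays. I'll hover over the first disc.

```bash
python3 -m crank '[{"dp":[0.33,-0.89,-0.2],"angular":[0,0,-4.3]},{"dp":[0.33,-0.89,-0.2],"angular":[0,0,-4.3]},{"dp":[0.33,-0.89,-0.2],"angular":[0,0,-4.3]},{"dp":[0.33,-0.89,-0.2],"angular":[0,0,-4.3]},{"dp":[0.33,-0.89,-0.2],"angular":[0,0,-4.3]},{"dp":[0.33,-0.89,-0.2],"angular":[0,0,-4.3]},{"dp":[0.33,-0.89,-0.2],"angular":[0,0,-4.3]},{"dp":[0.33,-0.89,-0.2],"angular":[0,0,-4.3]},{"dp":[0.33,-0.89,-0.2],"angular":[0,0,-4.3]},{"dp":[0.33,-0.89,-0.2],"angular":[0,0,-4.3]},{"dp":[0.33,-0.89,-0.2],"angular":[0,0,-4.3]},{"dp":[0.33,-0.89,-0.2],"angular":[0,0,-4.3]},{"dp":[0.33,-0.89,-0.2],"angular":[0,0,-4.3]},{"dp":[0.33,-0.89,-0.2],"angular":[0,0,-4.3]},{"dp":[0.33,-0.89,-0.2],"angular":[0,0,-4.3]},{"dp":[0.33,-0.89,-0.2],"angular":[0,0,-4.3]},{"dp":[0,0,0],"angular":[0,0,0]},{"dp":[0,0,0],"angular":[0,0,0]}]' 0.4 40
cat >> h.py <<'E'
from station import sense,vision
from scipy.spatial.transform import Rotation as R
def st(tag=None):
    """state in mm; closing-line angle; tilt"""
    s=sense(); M=R.from_quat(s["tool_rot"]).as_matrix()
    print("t %.1f tcp"%s["t"],(s["tcp_pos"]*1e3).round(1),"close %.1f"%np.degrees(np.arctan2(M[1,1],M[0,1])),"zax",M[:,2].round(3),"gap %.2f grip %.1f"%(s["finger_gap"],s["gripper_force"]),"F",s["force"].round(1))
    T=np.eye(4);T[:3,:3]=M;T[:3,3]=s["tcp_pos"]; return T
def wrist(png=None):
    T=st(); w=vision.snapshot("wrist"); Tc=T@w["mount"]
    if png: cv2.imwrite("pics/"+png,w["image"])
    return w,Tc,T
def near(c,xy,r=45):
    """top height and centre of what stands near xy (mm)"""
    P=c.reshape(-1,3)*1e3; P=P[np.isfinite(P).all(1)]
    P=P[(np.hypot(*(P[:,:2]-xy).T)<r)&(P[:,2]>5)&(P[:,2]<110)]
    if len(P)<30: print("none");return
    top=np.percentile(P[:,2],97);Q=P[P[:,2]>top-6]
    print("near",xy,"top %.1f"%top,"centre",[round(a,1) for a in cv2.minEnclosingCircle(Q[:,:2].astype(np.float32))[0]],"med",np.median(Q,0).round(1),"n",len(Q))
E
python3 - <<'E'
from h import *
w,Tc,T=wrist("w1.png"); print(w["mount"].round(3).tolist()); near(cloud(w,Tc),(442,131),33)
E
```

```text
t: 1.9
tcp_pos: [0.4417, 0.1295, 0.152]
tool_rot: [0.742, 0.67, -0.0, -0.001]
force: [0.6, 0.9, 0.0]
finger_gap: 0.595
gripper_force: 0.0
t 1.9 tcp [441.7 129.5 152. ] close -5.8 zax [-0.001  0.    -1.   ] gap 0.60 grip 0.0 F [0.6 0.9 0. ]
[[-0.0, -0.961, -0.275, 0.071], [1.0, -0.0, -0.0, -0.0], [0.0, -0.275, 0.961, -0.126], [0.0, 0.0, 0.0, 1.0]]
near (442, 131) top 39.1 centre [442.4, 134.4] med [442.4 135.1  38.3] n 1144
```

View pics/w1.png

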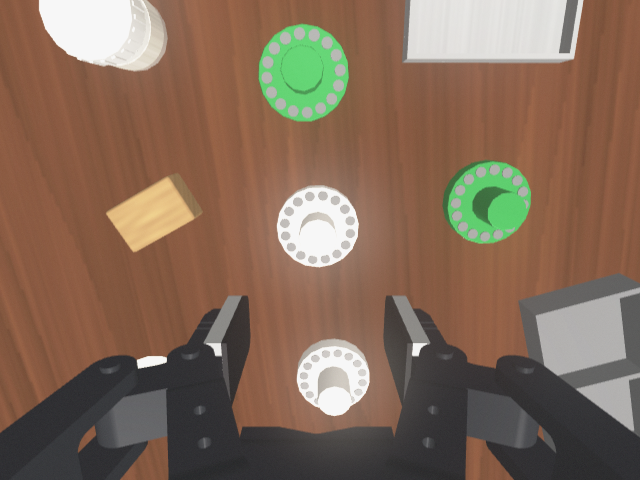

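The wrist view shows the white disc at (318,228), centred between the fingers, with a green disc well clear at (303,72). I'll descend and grip the knob.

```bash
python3 -m crank '[{"dp":[0,0.02,-0.5],"angular":[0,0,0]},{"dp":[0,0.02,-0.5],"angular":[0,0,0]},{"dp":[0,0.02,-0.5],"angular":[0,0,0]},{"dp":[0,0.02,-0.5],"angular":[0,0,0]},{"dp":[0,0.02,-0.5],"angular":[0,0,0]},{"dp":[0,0,-0.5],"angular":[0,0,0]},{"dp":[0,0,-0.4],"angular":[0,0,0]},{"dp":[0,0,-0.3],"angular":[0,0,0]},{"dp":[0,0,-0.2],"angular":[0,0,0]},{"dp":[0,0,-0.1],"angular":[0,0,0]},{"dp":[0,0,0],"angular":[0,0,0]},{"dp":[0,0,0],"angular":[0,0,0]}]' 0.4 40
python3 -m crank '[{"dp":[0,0,0],"angular":[0,0,0]},{"dp":[0,0,0],"angular":[0,0,0]},{"dp":[0,0,0],"angular":[0,0,0]},{"dp":[0,0,0],"angular":[0,0,0]},{"dp":[0,0,0],"angular":[0,0,0]},{"dp":[0,0,0.1],"angular":[0,0,0]},{"dp":[0,0,0.2],"angular":[0,0,0]},{"dp":[0,0,0.4],"angular":[0,0,0]},{"dp":[0,0,0.5],"angular":[0,0,0]},{"dp":[0,0,0.5],"angular":[0,0,0]},{"dp":[0,0,0.5],"angular":[0,0,0]},{"dp":[0,0,0],"angular":[0,0,0]}]' 1 30
```

```text
t: 3.15
tcp_pos: [0.4421, 0.1329, 0.0326]
tool_rot: [0.742, 0.671, 0.0, 0.0]
force: [0.0, 0.1, -0.2]
finger_gap: 0.601
gripper_force: 0.0
t: 4.35
tcp_pos: [0.443, 0.133, 0.1004]
tool_rot: [0.742, 0.671, 0.002, 0.001]
force: [0.1, 0.3, -1.0]
finger_gap: 0.267
gripper_force: 29.4
```

```bash
python3 -m crank '[{"dp":[0.2,0.35,0],"angular":[0,0,0]},{"dp":[0.4,0.7,0],"angular":[0,0,0]},{"dp":[0.4,0.7,0],"angular":[0,0,0]},{"dp":[0.4,0.7,0],"angular":[0,0,0]},{"dp":[0.4,0.7,0],"angular":[0,0,0]},{"dp":[0.4,0.7,0],"angular":[0,0,0]},{"dp":[0.4,0.7,0],"angular":[0,0,0]},{"dp":[0.4,0.7,0],"angular":[0,0,0]},{"dp":[0.4,0.7,0],"angular":[0,0,0]},{"dp":[0.4,0.7,0],"angular":[0,0,0]},{"dp":[0.3,0.3,0],"angular":[0,0,0]},{"dp":[0,0,0],"angular":[0,0,0]},{"dp":[0,0,0],"angular":[0,0,0]}]'
python3 - <<'E'
from h import *
w,Tc,T=wrist("w2.png")
P=cloud(w,Tc).reshape(-1,3)*1e3
P=P[(P[:,2]>9)&(P[:,2]<22)&(abs(P[:,0]-563)<75)&(abs(P[:,1]-304)<110)]
print(cv2.minAreaRect(P[:,:2].astype(np.float32)),P.min(0),P.max(0),np.percentile(P[:,2],90))
E
```

```text
t: 5.65
tcp_pos: [0.5638, 0.3414, 0.0971]
tool_rot: [0.742, 0.671, -0.001, -0.0]
force: [-0.1, -0.1, -0.5]
finger_gap: 0.266
gripper_force: 29.5
t 5.7 tcp [563.8 341.4  97.1] close -5.7 zax [-0.002 -0.001 -1.   ] gap 0.27 grip 29.5 F [-0.1 -0.1 -0.5]
((564.2256469726562, 308.6207275390625), (159.49761962890625, 100.48512268066406), 84.09925079345703) [513.66444637 228.21014253   9.00024754] [622.24623712 392.84774678  17.86418653] 16.11950410424994
```

View pics/w2.png

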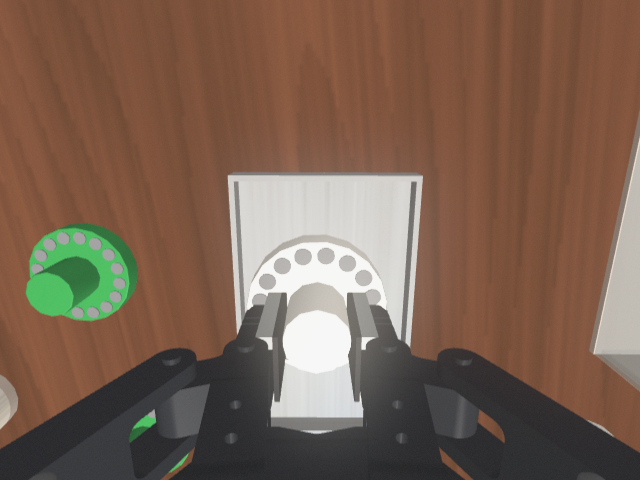

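The disc is held over the tray, with the tray's far edge at row 175 and its sides at columns 232 and 420. The wrist view puts the tray about 2–4 mm further in y, so I'll take the mean, then lower and release.

```bash
python3 -m crank '[{"dp":[0.13,0.1,-0.3],"angular":[0,0,0]},{"dp":[0,0,-0.4],"angular":[0,0,0]},{"dp":[0,0,-0.4],"angular":[0,0,0]},{"dp":[0,0,-0.3],"angular":[0,0,0]},{"dp":[0,0,-0.2],"angular":[0,0,0]},{"dp":[0,0,-0.1],"angular":[0,0,0]},{"dp":[0,0,-0.1],"angular":[0,0,0]},{"dp":[0,0,-0.1],"angular":[0,0,0]},{"dp":[0,0,-0.05],"angular":[0,0,0]},{"dp":[0,0,0],"angular":[0,0,0]},{"dp":[0,0,0],"angular":[0,0,0]}]'
```

```text
t: 6.8
tcp_pos: [0.5689, 0.3444, 0.04]
tool_rot: [0.742, 0.671, 0.0, 0.0]
force: [-0.3, -0.5, -0.4]
finger_gap: 0.266
gripper_force: 29.5
```

```bash
python3 -m crank '[{"dp":[0,0,-0.05],"angular":[0,0,0]},{"dp":[0,0,-0.05],"angular":[0,0,0]},{"dp":[0,0,-0.03],"angular":[0,0,0]},{"dp":[0,0,0],"angular":[0,0,0]},{"dp":[0,0,0],"angular":[0,0,0]}]'
```

```text
t: 7.3
tcp_pos: [0.5688, 0.3443, 0.0359]
tool_rot: [0.742, 0.671, 0.0, 0.0]
force: [0.7, -0.5, -0.1]
finger_gap: 0.271
gripper_force: 29.4
```

```bash
python3 -m crank '[{"dp":[0,0,-0.03],"angular":[0,0,0]},{"dp":[0,0,0],"angular":[0,0,0]},{"dp":[0,0,0],"angular":[0,0,0]}]'
```

```text
t: 7.6
tcp_pos: [0.5688, 0.3443, 0.0359]
tool_rot: [0.742, 0.671, 0.0, 0.0]
force: [-2.0, -0.9, 5.2]
finger_gap: 0.266
gripper_force: 29.9
```

```bash
python3 -m crank '[{"dp":[0,0,0],"angular":[0,0,0]},{"dp":[0,0,0],"angular":[0,0,0]},{"dp":[0,0,0],"angular":[0,0,0]},{"dp":[0,0,0.2],"angular":[0,0,0]},{"dp":[0,0,0.5],"angular":[0,0,0]},{"dp":[0,0,0.7],"angular":[0,0,0]},{"dp":[0,0,0.8],"angular":[0,0,0]}]' 0.4
python3 -m crank '[{"dp":[-0.3,-0.79,0],"angular":[0,0,0]},{"dp":[-0.3,-0.79,0],"angular":[0,0,0]},{"dp":[-0.3,-0.79,0],"angular":[0,0,0]},{"dp":[-0.3,-0.79,0],"angular":[0,0,0]},{"dp":[-0.3,-0.79,0],"angular":[0,0,0]},{"dp":[-0.3,-0.79,0],"angular":[0,0,0]},{"dp":[-0.3,-0.79,0],"angular":[0,0,0]},{"dp":[-0.3,-0.79,0],"angular":[0,0,0]},{"dp":[-0.3,-0.79,0],"angular":[0,0,0]},{"dp":[-0.3,-0.79,0],"angular":[0,0,0]},{"dp":[-0.3,-0.79,0],"angular":[0,0,0]},{"dp":[-0.3,-0.79,0],"angular":[0,0,0]},{"dp":[-0.3,-0.79,0],"angular":[0,0,0]},{"dp":[-0.3,-0.73,0],"angular":[0,0,0]},{"dp":[0,0,0],"angular":[0,0,0]},{"dp":[0,0,0],"angular":[0,0,0]}]'
python3 - <<'E'
from h import *
w,Tc,T=wrist(); near(cloud(w,Tc),(442,12),33)
t=vision.snapshot("top"); c=cloud(t); near(c,(567,344),33); near(c,(442,12),20)
E
```

```text
t: 8.3
tcp_pos: [0.5686, 0.3443, 0.1022]
tool_rot: [0.742, 0.671, -0.0, -0.0]
force: [0.5, 0.4, 0.4]
finger_gap: 0.598
gripper_force: 0.0
t: 9.9
tcp_pos: [0.4436, 0.0139, 0.1019]
tool_rot: [0.742, 0.67, 0.001, 0.001]
force: [0.2, -0.0, -0.1]
finger_gap: 0.601
gripper_force: 0.0
t 9.9 tcp [443.6  13.9 101.9] close -5.9 zax [ 0.002 -0.    -1.   ] gap 0.60 grip 0.0 F [ 0.2 -0.  -0.1]
near (442, 12) top 107.7 centre [442.7, 18.8] med [418.9  20.4 106. ] n 900
none
none
```

Run:
```python
from h import *
t=vision.snapshot("top"); cv2.imwrite("pics/top1.png",t["image"]); c=cloud(t)*1e3
print(c[222,150:190:8].round(0).tolist(), t["range_z"][222,150:190:8])
w,Tc,T=wrist(); c=cloud(w,Tc)*1e3
m=(np.hypot(c[...,0]-442,c[...,1]-13)<35)&(c[...,2]>30)&(c[...,2]<45); print(m.sum(),c[m].mean(0))
```

```text
[[382.0, 120.0, 810.0], [383.0, 115.0, 808.0], [384.0, 111.0, 805.0], [384.0, 106.0, 804.0], [385.0, 101.0, 804.0]] [0.38674384 0.38871688 0.39162287 0.39266917 0.3932536 ]
t 10.1 tcp [443.5  14.9 101.4] close -5.7 zax [ 0.001 -0.    -1.   ] gap 0.60 grip 0.0 F [-0.5 -0.3  0.3]
1803 [442.28545329  17.00104064  37.96540606]
```

View pics/top1.png

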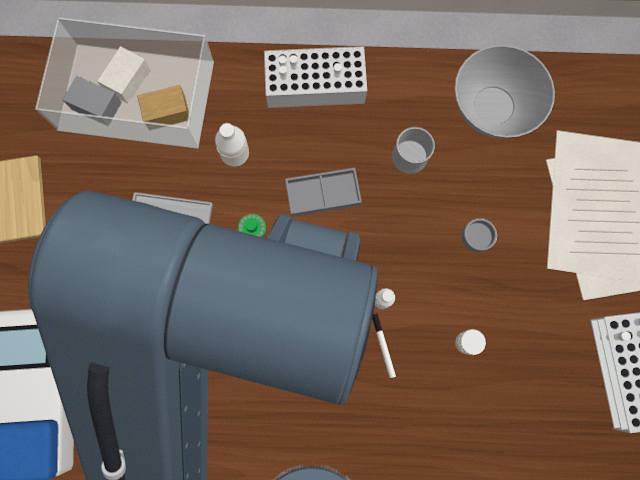

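The arm's upper link covers the tray in this view; the pots, bottle, rack and bystanders are undisturbed. The wrist reading puts disc 2 under the gripper, so I'll grasp it.

```bash
python3 -m crank '[{"dp":[-0.03,0.02,-0.4],"angular":[0,0,0]},{"dp":[0,0,-0.5],"angular":[0,0,0]},{"dp":[0,0,-0.5],"angular":[0,0,0]},{"dp":[0,0,-0.4],"angular":[0,0,0]},{"dp":[0,0,-0.2],"angular":[0,0,0]},{"dp":[0,0,-0.2],"angular":[0,0,0]},{"dp":[0,0,-0.1],"angular":[0,0,0]},{"dp":[0,0,0],"angular":[0,0,0]},{"dp":[0,0,0],"angular":[0,0,0]}]' 0.4 30
python3 -m crank '[{"dp":[0,0,0],"angular":[0,0,0]},{"dp":[0,0,0],"angular":[0,0,0]},{"dp":[0,0,0],"angular":[0,0,0]},{"dp":[0,0,0],"angular":[0,0,0]},{"dp":[0,0,0],"angular":[0,0,0]},{"dp":[0,0,0.1],"angular":[0,0,0]},{"dp":[0,0,0.3],"angular":[0,0,0]},{"dp":[0,0,0.6],"angular":[0,0,0]},{"dp":[0,0,0.8],"angular":[0,0,0]},{"dp":[0,0,0.8],"angular":[0,0,0]},{"dp":[0,0,0],"angular":[0,0,0]},{"dp":[0,0,0],"angular":[0,0,0]}]' 1 30
```

```text
t: 11.0
tcp_pos: [0.442, 0.0149, 0.0323]
tool_rot: [0.742, 0.671, 0.0, 0.0]
force: [0.8, 0.4, -0.5]
finger_gap: 0.6
gripper_force: 0.0
t: 12.2
tcp_pos: [0.442, 0.0149, 0.1106]
tool_rot: [0.742, 0.671, 0.0, 0.001]
force: [-0.0, 0.5, -0.5]
finger_gap: 0.267
gripper_force: 29.5
```

```bash
python3 -m crank '[{"dp":[0.2,0.4,0],"angular":[0,0,0]},{"dp":[0.33,0.7,0],"angular":[0,0,0]},{"dp":[0.33,0.7,0],"angular":[0,0,0]},{"dp":[0.33,0.7,0],"angular":[0,0,0]},{"dp":[0.33,0.7,0],"angular":[0,0,0]},{"dp":[0.33,0.7,0],"angular":[0,0,0]},{"dp":[0.33,0.7,0],"angular":[0,0,0]},{"dp":[0.33,0.7,0],"angular":[0,0,0]},{"dp":[0.33,0.7,0],"angular":[0,0,0]},{"dp":[0.33,0.7,0],"angular":[0,0,0]},{"dp":[0.33,0.7,0],"angular":[0,0,0]},{"dp":[0.33,0.7,0],"angular":[0,0,0]},{"dp":[0.1,0.3,0],"angular":[0,0,0]},{"dp":[0,0,0],"angular":[0,0,0]},{"dp":[0,0,0],"angular":[0,0,0]}]'
python3 - <<'E'
from h import *
w,Tc,T=wrist("w3.png"); c=cloud(w,Tc)*1e3
m=(np.hypot(c[...,0]-567,c[...,1]-344)<38)&(c[...,2]>36)&(c[...,2]<47); print(m.sum(),c[m].mean(0))
E
```

```text
t: 13.7
tcp_pos: [0.5585, 0.2661, 0.109]
tool_rot: [0.742, 0.671, -0.001, -0.001]
force: [0.4, -0.1, -0.6]
finger_gap: 0.265
gripper_force: 29.5
t 13.7 tcp [558.5 266.1 109. ] close -5.8 zax [-0.003 -0.001 -1.   ] gap 0.27 grip 29.5 F [ 0.4 -0.1 -0.6]
2173 [568.76529138 345.90394102  41.48586085]
```

View pics/w3.png

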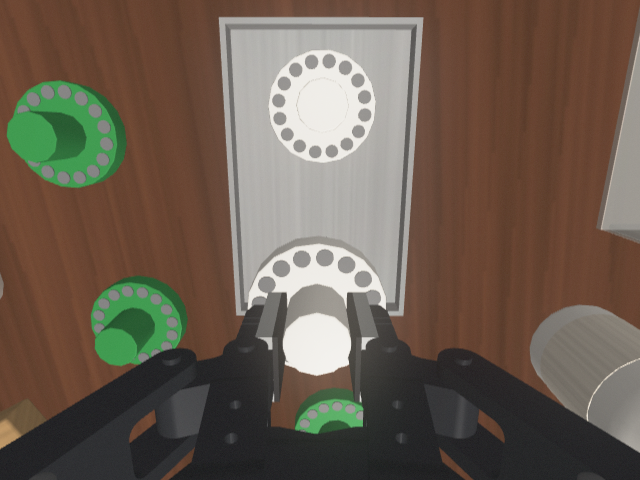

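Disc 1 lies flat in the tray at (322,105), inside both walls. Disc 2 hangs over the near half. I'll lower it with y +2 mm.

```bash
python3 -m crank '[{"dp":[0.05,0.07,-0.4],"angular":[0,0,0]},{"dp":[0,0,-0.5],"angular":[0,0,0]},{"dp":[0,0,-0.5],"angular":[0,0,0]},{"dp":[0,0,-0.4],"angular":[0,0,0]},{"dp":[0,0,-0.2],"angular":[0,0,0]},{"dp":[0,0,-0.15],"angular":[0,0,0]},{"dp":[0,0,-0.1],"angular":[0,0,0]},{"dp":[0,0,-0.05],"angular":[0,0,0]},{"dp":[0,0,-0.05],"angular":[0,0,0]},{"dp":[0,0,-0.05],"angular":[0,0,0]},{"dp":[0,0,0],"angular":[0,0,0]},{"dp":[0,0,0],"angular":[0,0,0]}]'
```

```text
t: 14.95
tcp_pos: [0.5613, 0.2691, 0.0382]
tool_rot: [0.742, 0.671, 0.0, 0.0]
force: [-1.1, 0.3, 0.1]
finger_gap: 0.272
gripper_force: 29.5
```

```bash
python3 -m crank '[{"dp":[0,0,-0.03],"angular":[0,0,0]},{"dp":[0,0,-0.03],"angular":[0,0,0]},{"dp":[0,0,-0.03],"angular":[0,0,0]},{"dp":[0,0,0],"angular":[0,0,0]},{"dp":[0,0,0],"angular":[0,0,0]}]'
```

```text
t: 15.45
tcp_pos: [0.5613, 0.269, 0.0355]
tool_rot: [0.742, 0.671, 0.0, 0.0]
force: [-1.2, 0.3, 3.0]
finger_gap: 0.268
gripper_force: 29.6
```

```bash
python3 -m crank '[{"dp":[0,0,0],"angular":[0,0,0]},{"dp":[0,0,0],"angular":[0,0,0]},{"dp":[0,0,0],"angular":[0,0,0]},{"dp":[0,0,0.2],"angular":[0,0,0]},{"dp":[0,0,0.5],"angular":[0,0,0]},{"dp":[0,0,0.8],"angular":[0,0,0]},{"dp":[0,0,0.8],"angular":[0,0,0]},{"dp":[0,0,0.9],"angular":[0,0,0]}]' 0.4
python3 -m crank '[{"dp":[-0.8,-0.02,0],"angular":[0,0,0]},{"dp":[-0.8,-0.02,0],"angular":[0,0,0]},{"dp":[-0.8,-0.02,0],"angular":[0,0,0]},{"dp":[-0.8,-0.02,0],"angular":[0,0,0]},{"dp":[-0.8,-0.02,0],"angular":[0,0,0]},{"dp":[-0.8,-0.02,0],"angular":[0,0,0]},{"dp":[-0.8,-0.02,0],"angular":[0,0,0]},{"dp":[-0.8,-0.02,0],"angular":[0,0,0]},{"dp":[-0.8,-0.02,0],"angular":[0,0,0]},{"dp":[-0.2,0,0],"angular":[0,0,0]},{"dp":[0,0,0],"angular":[0,0,0]},{"dp":[0,0,0],"angular":[0,0,0]}]' 0
python3 - <<'E'
from h import *
w,Tc,T=wrist("w4.png"); c=cloud(w,Tc)*1e3
m=(np.hypot(c[...,0]-340,c[...,1]-263)<40)&(c[...,2]>51)&(c[...,2]<65); print(m.sum(),c[m].mean(0),cv2.minEnclosingCircle(c[m][:,:2].astype(np.float32)))
E
```

```text
t: 16.25
tcp_pos: [0.5612, 0.269, 0.1331]
tool_rot: [0.742, 0.671, 0.0, 0.0]
force: [0.3, -0.7, 0.4]
finger_gap: 0.596
gripper_force: 0.0
t: 17.45
tcp_pos: [0.3413, 0.2642, 0.132]
tool_rot: [0.742, 0.671, 0.002, 0.001]
force: [-0.1, 0.6, -0.2]
finger_gap: 0.998
gripper_force: 0.0
t 17.4 tcp [341.3 264.2 132. ] close -5.8 zax [ 0.003  0.001 -1.   ] gap 1.00 grip 0.0 F [-0.1  0.6 -0.2]
5612 [340.43346397 268.27663437  55.33957756] ((340.3236083984375, 267.0901794433594), 23.591415405273438)
```

View pics/w4.png

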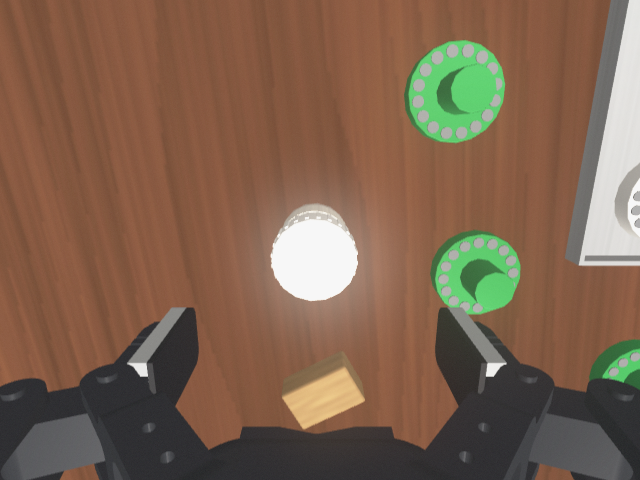

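The pot's cap is at (314,258), between the open pads, and the green discs are clear. I'll descend and grip the cap.

```bash
python3 -m crank '[{"dp":[-0.03,0.04,-0.4],"angular":[0,0,0]},{"dp":[0,0,-0.5],"angular":[0,0,0]},{"dp":[0,0,-0.5],"angular":[0,0,0]},{"dp":[0,0,-0.5],"angular":[0,0,0]},{"dp":[0,0,-0.5],"angular":[0,0,0]},{"dp":[0,0,-0.3],"angular":[0,0,0]},{"dp":[0,0,-0.2],"angular":[0,0,0]},{"dp":[0,0,-0.1],"angular":[0,0,0]},{"dp":[0,0,0],"angular":[0,0,0]},{"dp":[0,0,0],"angular":[0,0,0]}]' 0 30
python3 -m crank '[{"dp":[0,0,0],"angular":[0,0,0]},{"dp":[0,0,0],"angular":[0,0,0]},{"dp":[0,0,0],"angular":[0,0,0]},{"dp":[0,0,0],"angular":[0,0,0]},{"dp":[0,0,0],"angular":[0,0,0]},{"dp":[0,0,0],"angular":[0,0,0]},{"dp":[0,0,0.1],"angular":[0,0,0]},{"dp":[0,0,0.3],"angular":[0,0,0]},{"dp":[0,0,0.6],"angular":[0,0,0]},{"dp":[0,0,0.6],"angular":[0,0,0]},{"dp":[0,0,0.6],"angular":[0,0,0]},{"dp":[0,0,0],"angular":[0,0,0]},{"dp":[0,0,0],"angular":[0,0,0]}]' 1 30
```

```text
t: 18.5
tcp_pos: [0.3387, 0.2649, 0.0416]
tool_rot: [0.742, 0.671, 0.0, 0.0]
force: [-0.1, 1.0, 0.5]
finger_gap: 1.0
gripper_force: 0.0
t: 19.8
tcp_pos: [0.3384, 0.2648, 0.1076]
tool_rot: [0.742, 0.671, 0.0, 0.0]
force: [-0.8, 0.3, -1.1]
finger_gap: 0.529
gripper_force: 30.8
```

```bash
python3 -m crank '[{"dp":[0.3,-0.25,0.1],"angular":[0,0,1]},{"dp":[0.6,-0.5,0.1],"angular":[0,0,1]},{"dp":[0.7,-0.58,0],"angular":[0,0,1]},{"dp":[0.7,-0.58,0],"angular":[0,0,1]},{"dp":[0.7,-0.58,0],"angular":[0,0,1.5]},{"dp":[0.7,-0.58,0],"angular":[0,0,1.5]},{"dp":[0.7,-0.58,0],"angular":[0,0,1.5]},{"dp":[0.7,-0.58,0],"angular":[0,0,1.5]},{"dp":[0.7,-0.58,0],"angular":[0,0,1.2]},{"dp":[0.7,-0.58,0],"angular":[0,0,1]},{"dp":[0.7,-0.58,0],"angular":[0,0,1]},{"dp":[0.7,-0.58,0],"angular":[0,0,1]},{"dp":[0.7,-0.58,0],"angular":[0,0,1]},{"dp":[0.7,-0.55,0],"angular":[0,0,1]},{"dp":[0.3,-0.25,0],"angular":[0,0,1]},{"dp":[0,0,0],"angular":[0,0,0]},{"dp":[0,0,0],"angular":[0,0,0]}]'
python3 - <<'E'
from h import *
w,Tc,T=wrist("w5.png")
P=cloud(w,Tc).reshape(-1,3)*1e3
P=P[(P[:,2]>15)&(P[:,2]<32)&(abs(P[:,0]-634)<80)&(abs(P[:,1]+6)<100)]
print(cv2.minAreaRect(P[:,:2].astype(np.float32)),np.percentile(P[:,2],90))
E
```

```text
t: 21.5
tcp_pos: [0.6246, 0.0276, 0.1122]
tool_rot: [0.633, 0.774, -0.001, -0.002]
force: [-0.1, 0.4, -1.8]
finger_gap: 0.53
gripper_force: 30.8
t 21.5 tcp [624.6  27.6 112.2] close 11.4 zax [-0.004  0.001 -1.   ] gap 0.53 grip 30.8 F [-0.1  0.4 -1.8]
((635.8186645507812, -2.8580474853515625), (74.33354949951172, 145.470947265625), 11.290417671203613) 26.103105471673672
```

View pics/w5.png

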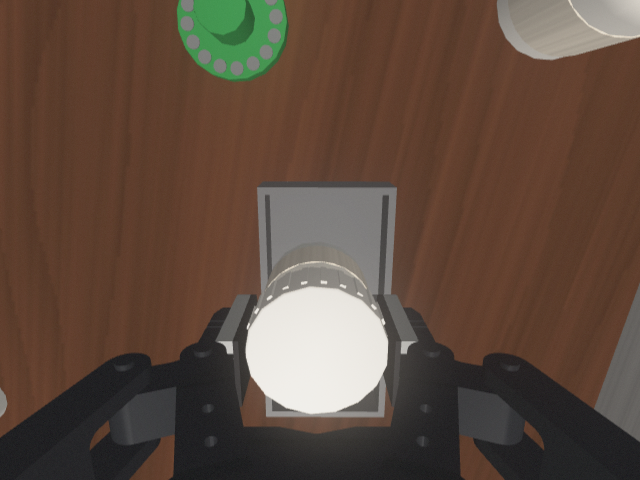

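The pot is over the rack; the rack spans columns 258–396 and rows 183–415. The wrist view puts the bay at about (628,30), so I'll shift slightly and lower.

```bash
python3 -m crank '[{"dp":[0.12,0.08,0],"angular":[0,0,0]},{"dp":[0,0,-0.4],"angular":[0,0,0]},{"dp":[0,0,-0.4],"angular":[0,0,0]},{"dp":[0,0,-0.4],"angular":[0,0,0]},{"dp":[0,0,-0.4],"angular":[0,0,0]},{"dp":[0,0,-0.2],"angular":[0,0,0]},{"dp":[0,0,-0.1],"angular":[0,0,0]},{"dp":[0,0,-0.1],"angular":[0,0,0]},{"dp":[0,0,-0.05],"angular":[0,0,0]},{"dp":[0,0,-0.05],"angular":[0,0,0]},{"dp":[0,0,0],"angular":[0,0,0]},{"dp":[0,0,0],"angular":[0,0,0]}]'
```

```text
t: 22.75
tcp_pos: [0.6301, 0.0293, 0.0506]
tool_rot: [0.633, 0.774, 0.0, 0.0]
force: [0.3, 0.3, 0.1]
finger_gap: 0.525
gripper_force: 30.8
```

```bash
python3 -m crank '[{"dp":[0,0,-0.05],"angular":[0,0,0]},{"dp":[0,0,-0.05],"angular":[0,0,0]},{"dp":[0,0,-0.04],"angular":[0,0,0]},{"dp":[0,0,-0.03],"angular":[0,0,0]},{"dp":[0,0,0],"angular":[0,0,0]},{"dp":[0,0,0],"angular":[0,0,0]}]'
```

```text
t: 23.35
tcp_pos: [0.6299, 0.0293, 0.0459]
tool_rot: [0.633, 0.774, -0.0, 0.0]
force: [-1.5, -0.0, 6.1]
finger_gap: 0.53
gripper_force: 31.3
```

```bash
python3 -m crank '[{"dp":[0,0,0],"angular":[0,0,0]},{"dp":[0,0,0],"angular":[0,0,0]},{"dp":[0,0,0],"angular":[0,0,0]},{"dp":[0,0,0.2],"angular":[0,0,0]},{"dp":[0,0,0.5],"angular":[0,0,0]},{"dp":[0,0,0.8],"angular":[0,0,0]},{"dp":[0,0,0.8],"angular":[0,0,0]},{"dp":[0,0,0.7],"angular":[0,0,0]}]' 0.25
python3 -m crank '[{"dp":[-0.5,-0.55,0],"angular":[0,0,0]},{"dp":[-0.76,-0.84,0],"angular":[0,0,0]},{"dp":[-0.76,-0.84,0],"angular":[0,0,0]},{"dp":[-0.76,-0.84,0],"angular":[0,0,0]},{"dp":[-0.76,-0.84,0],"angular":[0,0,0]},{"dp":[-0.76,-0.84,0],"angular":[0,0,0]},{"dp":[-0.76,-0.84,0],"angular":[0,0,0]},{"dp":[-0.76,-0.84,0],"angular":[0,0,0]},{"dp":[-0.76,-0.84,0],"angular":[0,0,0]},{"dp":[-0.76,-0.84,0],"angular":[0,0,0]},{"dp":[-0.76,-0.84,0],"angular":[0,0,0]},{"dp":[-0.76,-0.84,0],"angular":[0,0,0]},{"dp":[-0.76,-0.84,0],"angular":[0,0,0]},{"dp":[0,0,0],"angular":[0,0,0]},{"dp":[0,0,0],"angular":[0,0,0]}]' 0
python3 - <<'E'
from h import *
w,Tc,T=wrist(); c=cloud(w,Tc)*1e3
m=(np.hypot(c[...,0]-342,c[...,1]+291)<40)&(c[...,2]>51)&(c[...,2]<65); print(m.sum(),c[m].mean(0),cv2.minEnclosingCircle(c[m][:,:2].astype(np.float32)))
t=vision.snapshot("top"); c=cloud(t); 
for p in((568,344),(561,268),(630,30)): near(c,p,32)
E
```

```text
t: 24.15
tcp_pos: [0.6305, 0.0293, 0.1377]
tool_rot: [0.633, 0.774, 0.001, 0.001]
force: [0.2, 0.9, -0.2]
finger_gap: 0.75
gripper_force: 0.0
t: 25.65
tcp_pos: [0.3413, -0.2904, 0.1361]
tool_rot: [0.634, 0.773, -0.0, 0.001]
force: [-0.3, -0.3, -0.3]
finger_gap: 1.002
gripper_force: 0.0
t 25.6 tcp [ 341.3 -290.4  136.1] close 11.3 zax [ 0.001 -0.001 -1.   ] gap 1.00 grip 0.0 F [-0.3 -0.3 -0.3]
5369 [ 341.97732346 -288.97299676   55.31562733] ((342.1103820800781, -290.0670471191406), 23.620105743408203)
near (568, 344) top 42.6 centre [567.5, 342.0] med [568.2 342.2  40.7] n 108
near (561, 268) top 42.2 centre [560.4, 266.4] med [560.1 265.7  40.4] n 112
near (630, 30) top 62.3 centre [629.1, 28.3] med [629.   28.3  58.9] n 352
```

```bash
python3 -m crank '[{"dp":[0.02,-0.02,-0.45],"angular":[0,0,0]},{"dp":[0,0,-0.5],"angular":[0,0,0]},{"dp":[0,0,-0.5],"angular":[0,0,0]},{"dp":[0,0,-0.5],"angular":[0,0,0]},{"dp":[0,0,-0.5],"angular":[0,0,0]},{"dp":[0,0,-0.4],"angular":[0,0,0]},{"dp":[0,0,-0.2],"angular":[0,0,0]},{"dp":[0,0,-0.1],"angular":[0,0,0]},{"dp":[0,0,0],"angular":[0,0,0]},{"dp":[0,0,0],"angular":[0,0,0]}]' 0 30
python3 -m crank '[{"dp":[0,0,0],"angular":[0,0,0]},{"dp":[0,0,0],"angular":[0,0,0]},{"dp":[0,0,0],"angular":[0,0,0]},{"dp":[0,0,0],"angular":[0,0,0]},{"dp":[0,0,0],"angular":[0,0,0]},{"dp":[0,0,0],"angular":[0,0,0]},{"dp":[0,0,0.1],"angular":[0,0,0]},{"dp":[0,0,0.3],"angular":[0,0,0]},{"dp":[0,0,0.6],"angular":[0,0,0]},{"dp":[0,0,0.8],"angular":[0,0,0]},{"dp":[0,0,0.8],"angular":[0,0,0]},{"dp":[0,0,0.5],"angular":[0,0,0]},{"dp":[0,0,0],"angular":[0,0,0]},{"dp":[0,0,0],"angular":[0,0,0]}]' 1 30
```

```text
t: 26.75
tcp_pos: [0.3423, -0.2902, 0.0411]
tool_rot: [0.633, 0.774, -0.0, 0.0]
force: [-0.4, -0.9, 0.8]
finger_gap: 1.002
gripper_force: 0.0
t: 28.15
tcp_pos: [0.3419, -0.2901, 0.1339]
tool_rot: [0.633, 0.774, -0.0, 0.0]
force: [-0.6, -0.5, -1.0]
finger_gap: 0.531
gripper_force: 30.9
```

```bash
python3 -m crank '[{"dp":[0.36,0.3,0],"angular":[0,0,0]},{"dp":[0.72,0.6,0],"angular":[0,0,0]},{"dp":[0.72,0.6,0],"angular":[0,0,0]},{"dp":[0.72,0.6,0],"angular":[0,0,0]},{"dp":[0.72,0.6,0],"angular":[0,0,0]},{"dp":[0.72,0.6,0],"angular":[0,0,0]},{"dp":[0.72,0.6,0],"angular":[0,0,0]},{"dp":[0.72,0.6,0],"angular":[0,0,0]},{"dp":[0.72,0.6,0],"angular":[0,0,0]},{"dp":[0.72,0.6,0],"angular":[0,0,0]},{"dp":[0.72,0.6,0],"angular":[0,0,0]},{"dp":[0.72,0.6,0],"angular":[0,0,0]},{"dp":[0.72,0.6,0],"angular":[0,0,0]},{"dp":[0.72,0.6,0],"angular":[0,0,0]},{"dp":[0.28,0.28,0],"angular":[0,0,0]},{"dp":[0,0,0],"angular":[0,0,0]},{"dp":[0,0,0],"angular":[0,0,0]}]'
python3 -m crank '[{"dp":[0,0,-0.4],"angular":[0,0,0]},{"dp":[0,0,-0.5],"angular":[0,0,0]},{"dp":[0,0,-0.5],"angular":[0,0,0]},{"dp":[0,0,-0.3],"angular":[0,0,0]},{"dp":[0,0,0],"angular":[0,0,0]},{"dp":[0,0,0],"angular":[0,0,0]}]'
python3 - <<'E'
from h import *
wrist("w6.png")
E
```

```text
t: 29.85
tcp_pos: [0.6404, -0.039, 0.1325]
tool_rot: [0.633, 0.774, -0.001, -0.001]
force: [0.1, -0.3, -1.1]
finger_gap: 0.53
gripper_force: 31.0
t: 30.45
tcp_pos: [0.6418, -0.0389, 0.0822]
tool_rot: [0.633, 0.774, -0.0, -0.0]
force: [0.1, -0.4, -1.4]
finger_gap: 0.53
gripper_force: 31.0
t 30.4 tcp [641.8 -38.9  82.2] close 11.4 zax [-0.001  0.    -1.   ] gap 0.53 grip 31.0 F [ 0.1 -0.4 -1.4]
```

View pics/w6.png

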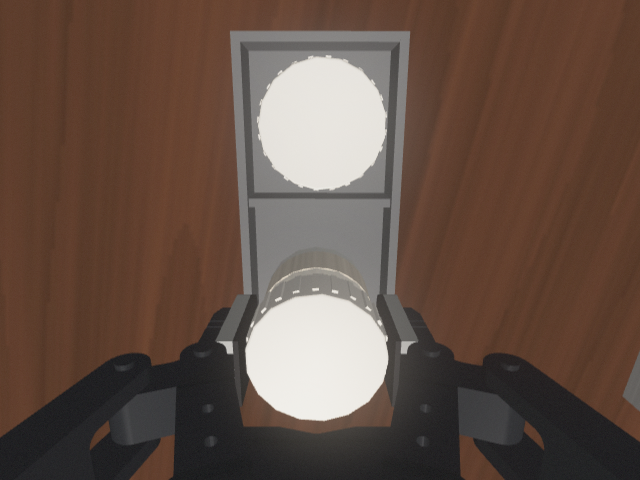

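Pot 1 stands centred in the far bay at (322,122); pot 2 is lined up over the near bay. I'll lower it.

```bash
python3 -m crank '[{"dp":[0,0,-0.3],"angular":[0,0,0]},{"dp":[0,0,-0.3],"angular":[0,0,0]},{"dp":[0,0,-0.2],"angular":[0,0,0]},{"dp":[0,0,-0.1],"angular":[0,0,0]},{"dp":[0,0,-0.1],"angular":[0,0,0]},{"dp":[0,0,-0.05],"angular":[0,0,0]},{"dp":[0,0,-0.05],"angular":[0,0,0]},{"dp":[0,0,-0.04],"angular":[0,0,0]},{"dp":[0,0,-0.03],"angular":[0,0,0]},{"dp":[0,0,0],"angular":[0,0,0]},{"dp":[0,0,0],"angular":[0,0,0]}]'
```

```text
t: 31.6
tcp_pos: [0.642, -0.0388, 0.0477]
tool_rot: [0.633, 0.774, 0.0, 0.0]
force: [-0.4, -0.0, -1.1]
finger_gap: 0.529
gripper_force: 31.0
```

```bash
python3 -m crank '[{"dp":[0,0,-0.03],"angular":[0,0,0]},{"dp":[0,0,-0.03],"angular":[0,0,0]},{"dp":[0,0,-0.03],"angular":[0,0,0]},{"dp":[0,0,0],"angular":[0,0,0]},{"dp":[0,0,0],"angular":[0,0,0]}]'
```

```text
t: 32.1
tcp_pos: [0.642, -0.0388, 0.0452]
tool_rot: [0.633, 0.774, 0.0, 0.0]
force: [-1.9, 0.2, 2.5]
finger_gap: 0.529
gripper_force: 31.1
```

```bash
python3 -m crank '[{"dp":[0,0,0],"angular":[0,0,0]},{"dp":[0,0,0],"angular":[0,0,0]},{"dp":[0,0,0],"angular":[0,0,0]},{"dp":[0,0,0.2],"angular":[0,0,0]},{"dp":[0,0,0.6],"angular":[0,0,0]},{"dp":[0,0,0.9],"angular":[0,0,0]},{"dp":[0,0,0.9],"angular":[0,0,0]},{"dp":[0,0,0.9],"angular":[0,0,0]}]' 0.25
python3 -m crank '[{"dp":[-0.4,-0.16,0.1],"angular":[0,0,0]},{"dp":[-0.7,-0.29,0],"angular":[0,0,0]},{"dp":[-0.7,-0.29,0],"angular":[0,0,0]},{"dp":[-0.7,-0.29,0],"angular":[0,0,0]},{"dp":[-0.7,-0.29,0],"angular":[0,0,0]},{"dp":[-0.7,-0.29,0],"angular":[0,0,0]},{"dp":[-0.7,-0.29,0],"angular":[0,0,0]},{"dp":[-0.7,-0.29,0],"angular":[0,0,0]},{"dp":[-0.7,-0.29,0],"angular":[0,0,0]},{"dp":[-0.7,-0.29,0],"angular":[0,0,0]},{"dp":[-0.7,-0.29,0],"angular":[0,0,0]},{"dp":[0,0,0],"angular":[0,0,0]},{"dp":[0,0,0],"angular":[0,0,0]}]'
python3 - <<'E'
from h import *
w,Tc,T=wrist("w7.png"); c=cloud(w,Tc)*1e3
m=(np.hypot(c[...,0]-420,c[...,1]+130)<30)&(c[...,2]>82)&(c[...,2]<95); print(m.sum(),c[m].mean(0),cv2.minEnclosingCircle(c[m][:,:2].astype(np.float32)))
E
```

```text
t: 32.9
tcp_pos: [0.6419, -0.0388, 0.1512]
tool_rot: [0.633, 0.774, -0.0, 0.0]
force: [-0.1, -0.2, -0.4]
finger_gap: 0.754
gripper_force: 0.0
t: 34.2
tcp_pos: [0.4196, -0.1307, 0.1528]
tool_rot: [0.634, 0.774, 0.0, -0.0]
force: [1.1, -0.1, 0.8]
finger_gap: 0.749
gripper_force: 0.0
t 34.2 tcp [ 419.6 -130.7  152.8] close 11.3 zax [-0.  0. -1.] gap 0.75 grip 0.0 F [ 1.1 -0.1  0.8]
1324 [ 419.25394409 -124.92076218   87.18694392] ((419.5935974121094, -125.65839385986328), 10.528990745544434)
```

View pics/w7.png

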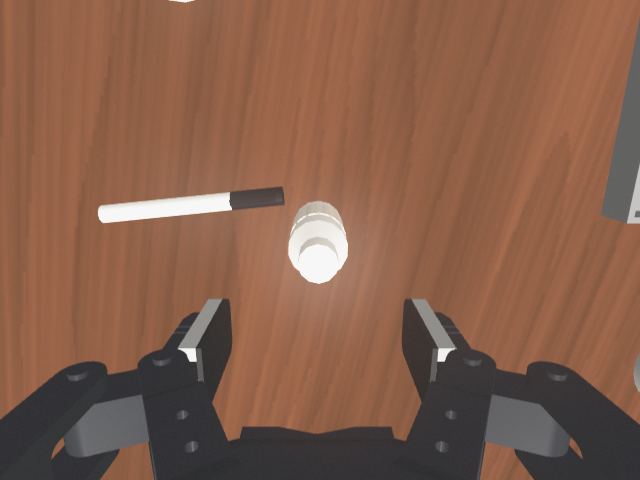

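The bottle is at (318,255), centred between the pads. The pen at (195,205) lies flat, below where the fingertips will be. I'll shift about 3 mm, descend and grip.

```bash
python3 -m crank '[{"dp":[0,0.1,-0.3],"angular":[0,0,0]},{"dp":[0,0.02,-0.5],"angular":[0,0,0]},{"dp":[0,0,-0.5],"angular":[0,0,0]},{"dp":[0,0,-0.5],"angular":[0,0,0]},{"dp":[0,0,-0.5],"angular":[0,0,0]},{"dp":[0,0,-0.5],"angular":[0,0,0]},{"dp":[0,0,-0.4],"angular":[0,0,0]},{"dp":[0,0,-0.25],"angular":[0,0,0]},{"dp":[0,0,-0.1],"angular":[0,0,0]},{"dp":[0,0,0],"angular":[0,0,0]},{"dp":[0,0,0],"angular":[0,0,0]}]' 0.25 30
python3 -m crank '[{"dp":[0,0,0],"angular":[0,0,0]},{"dp":[0,0,0],"angular":[0,0,0]},{"dp":[0,0,0],"angular":[0,0,0]},{"dp":[0,0,0],"angular":[0,0,0]},{"dp":[0,0,0],"angular":[0,0,0]},{"dp":[0,0,0],"angular":[0,0,0]},{"dp":[0,0,0.1],"angular":[0,0,0]},{"dp":[0,0,0.3],"angular":[0,0,0]},{"dp":[0,0,0.6],"angular":[0,0,0]},{"dp":[0,0,0.7],"angular":[0,0,0]},{"dp":[0,0,0.7],"angular":[0,0,0]},{"dp":[0,0,0],"angular":[0,0,0]},{"dp":[0,0,0],"angular":[0,0,0]}]' 1 30
```

```text
t: 35.35
tcp_pos: [0.4202, -0.127, 0.0466]
tool_rot: [0.633, 0.774, 0.0, 0.0]
force: [0.1, -0.7, 0.5]
finger_gap: 0.75
gripper_force: 0.0
t: 36.65
tcp_pos: [0.42, -0.127, 0.1189]
tool_rot: [0.633, 0.774, 0.0, 0.001]
force: [0.0, -0.1, -0.8]
finger_gap: 0.386
gripper_force: 30.0
```

```bash
python3 -m crank '[{"dp":[0.2,-0.28,0],"angular":[0,0,0]},{"dp":[0.42,-0.6,0],"angular":[0,0,0]},{"dp":[0.42,-0.6,0],"angular":[0,0,0]},{"dp":[0.42,-0.6,0],"angular":[0,0,0]},{"dp":[0.42,-0.6,0],"angular":[0,0,0]},{"dp":[0.42,-0.6,0],"angular":[0,0,0]},{"dp":[0.42,-0.6,0],"angular":[0,0,0]},{"dp":[0.42,-0.6,0],"angular":[0,0,0]},{"dp":[0.42,-0.6,0],"angular":[0,0,0]},{"dp":[0.42,-0.6,0],"angular":[0,0,0]},{"dp":[0.42,-0.6,0],"angular":[0,0,0]},{"dp":[0.1,-0.1,0],"angular":[0,0,0]},{"dp":[0,0,0],"angular":[0,0,0]},{"dp":[0,0,0],"angular":[0,0,0]}]'
python3 - <<'E'
from h import *
w,Tc,T=wrist("w8.png"); c=cloud(w,Tc)*1e3
P=c[(np.hypot(c[...,0]-555,c[...,1]+319)<45)&(c[...,2]>18)&(c[...,2]<31)]
print(len(P),cv2.minEnclosingCircle(P[:,:2].astype(np.float32)),cv2.minAreaRect(P[:,:2].astype(np.float32)),np.percentile(P[:,2],90))
E
```

```text
t: 38.05
tcp_pos: [0.5538, -0.3171, 0.1173]
tool_rot: [0.633, 0.774, 0.0, -0.002]
force: [-0.2, 0.0, -0.0]
finger_gap: 0.389
gripper_force: 30.0
t 38.0 tcp [ 553.8 -317.1  117.3] close 11.4 zax [-0.003  0.002 -1.   ] gap 0.39 grip 30.0 F [-0.2  0.  -0. ]
2325 ((555.4151000976562, -317.95306396484375), 32.9072380065918) ((554.889892578125, -312.2652893066406), (65.00860595703125, 53.699851989746094), 6.824965953826904) 25.983458324585936
```

View pics/w8.png

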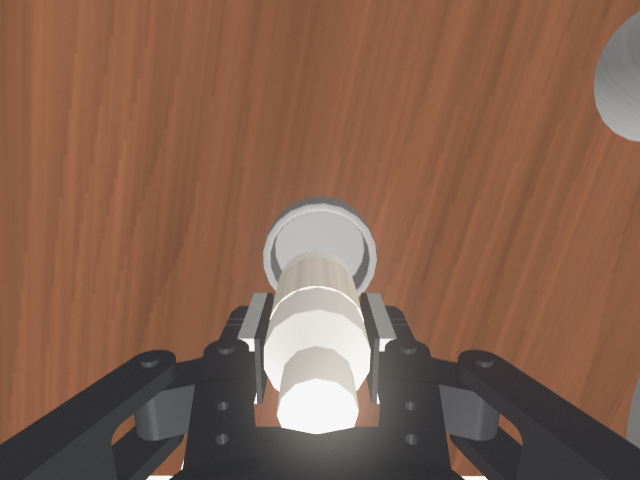

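The bottle hangs over the stand (rim circle at about (320,255)); the fit puts the stand at (555,-318), within 2 mm of the tool. I'll lower it.

```bash
python3 -m crank '[{"dp":[0.03,-0.03,-0.3],"angular":[0,0,0]},{"dp":[0,0,-0.4],"angular":[0,0,0]},{"dp":[0,0,-0.4],"angular":[0,0,0]},{"dp":[0,0,-0.4],"angular":[0,0,0]},{"dp":[0,0,-0.2],"angular":[0,0,0]},{"dp":[0,0,-0.15],"angular":[0,0,0]},{"dp":[0,0,-0.1],"angular":[0,0,0]},{"dp":[0,0,-0.05],"angular":[0,0,0]},{"dp":[0,0,-0.05],"angular":[0,0,0]},{"dp":[0,0,-0.05],"angular":[0,0,0]},{"dp":[0,0,0],"angular":[0,0,0]},{"dp":[0,0,0],"angular":[0,0,0]}]'
```

```text
t: 39.3
tcp_pos: [0.556, -0.3194, 0.0556]
tool_rot: [0.633, 0.774, -0.0, 0.0]
force: [0.6, -0.7, -1.4]
finger_gap: 0.39
gripper_force: 30.0
```

```bash
python3 -m crank '[{"dp":[0,0,-0.05],"angular":[0,0,0]},{"dp":[0,0,-0.05],"angular":[0,0,0]},{"dp":[0,0,-0.03],"angular":[0,0,0]},{"dp":[0,0,-0.03],"angular":[0,0,0]},{"dp":[0,0,-0.02],"angular":[0,0,0]},{"dp":[0,0,0],"angular":[0,0,0]},{"dp":[0,0,0],"angular":[0,0,0]}]'
```

```text
t: 40.0
tcp_pos: [0.5558, -0.3193, 0.051]
tool_rot: [0.633, 0.774, -0.0, 0.0]
force: [-1.1, 0.7, 5.3]
finger_gap: 0.39
gripper_force: 30.6
```

```bash
python3 -m crank '[{"dp":[0,0,0],"angular":[0,0,0]},{"dp":[0,0,0],"angular":[0,0,0]},{"dp":[0,0,0],"angular":[0,0,0]},{"dp":[0,0,0.2],"angular":[0,0,0]},{"dp":[0,0,0.5],"angular":[0,0,0]},{"dp":[0,0,0.9],"angular":[0,0,0]},{"dp":[0,0,0.9],"angular":[0,0,0]},{"dp":[0,0,0.9],"angular":[0,0,0]},{"dp":[0,0,0.9],"angular":[0,0,0]},{"dp":[-0.7,0,0.5],"angular":[0,0,0]},{"dp":[-0.8,0,0.2],"angular":[0,0,0]},{"dp":[-0.8,0,0],"angular":[0,0,0]},{"dp":[-0.8,0,0],"angular":[0,0,0]},{"dp":[-0.6,0,0],"angular":[0,0,0]},{"dp":[0,0,0],"angular":[0,0,0]},{"dp":[0,0,0],"angular":[0,0,0]}]' 0.25
python3 - <<'E'
from h import *
t=vision.snapshot("top"); s=vision.snapshot("side"); c=cloud(t); cs=cloud(s)
for p in((568,342),(561,267),(630,29),(642,-39),(556,-319)): near(c,p,30); near(cs,p,30)
cv2.imwrite("pics/end.png",cv2.resize(np.hstack([t["image"],s["image"]]),(800,300),interpolation=cv2.INTER_AREA))
cv2.imwrite("pics/end_side.png",s["image"])
E
```

```text
t: 41.6
tcp_pos: [0.4453, -0.3198, 0.2012]
tool_rot: [0.633, 0.774, -0.0, 0.001]
force: [-0.2, -0.4, -0.5]
finger_gap: 0.746
gripper_force: 0.0
near (568, 342) top 42.8 centre [568.5, 342.2] med [568.6 342.1  40.5] n 109
none
near (561, 267) top 42.3 centre [561.1, 266.3] med [560.7 266.1  40.2] n 108
near (561, 267) top 32.1 centre [563.7, 260.8] med [565.2 258.8  29.5] n 20
near (630, 29) top 62.2 centre [629.0, 27.9] med [628.   27.6  59.3] n 343
near (630, 29) top 60.6 centre [627.8, 28.5] med [628.   27.3  58.3] n 300
near (642, -39) top 62.2 centre [642.1, -41.3] med [641.1 -41.6  58.7] n 355
near (642, -39) top 60.5 centre [641.7, -40.0] med [640.7 -42.7  58.3] n 349
near (556, -319) top 92.9 centre [555.3, -320.7] med [ 554.7 -320.6   90.8] n 90
near (556, -319) top 91.2 centre [554.9, -320.7] med [ 554.  -321.5   90.2] n 152
```

View pics/end_side.png

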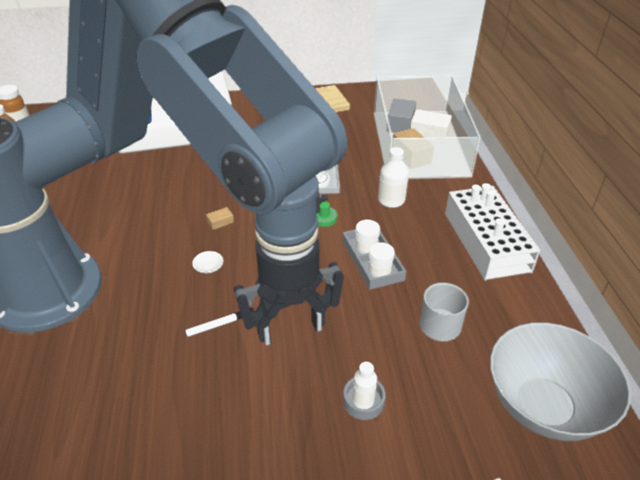

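The side view shows both pots upright in the rack at (367,237) and (381,261) and the bottle upright in its stand at (364,388). The jar and wash bottle have not moved, and the robot is clear. The top view's heights put both discs flat in the tray. I'll hand it in.

```bash
python3 -c "
from station import order
print(order.sign_off())"
```

```text
the job is handed in; nothing more can be done
None
```

The job is handed in, at about 42 s of the 125 s allowed: both discs lie flat in the tray, a pot stands in each rack bay, the bottle stands in its holder, and the jar and wash bottle were not touched.

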